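# Seat the alarm sounder and close its keeper

## Robot

A 6-joint arm with a two-finger parallel gripper is mounted at the origin on the work surface. World frame = base frame: x ahead of the robot, y to its left, z up, the work surface at z = 0. Lengths are in m, angles in rad, forces in N, time in s.
With the tool pointing down it reaches from about 0.25 to 0.775 m from the base axis. Payload 4 kg.
Tool frame: the origin (TCP) lies at the very end of the fingers, on their centre line; the grasp point (between the pads) lies 19 mm behind it (robot.hold_point_z is the distance from the TCP to the grasp point, in m); z points along the fingers, y is the line along which they close (so a half turn about z gives the same grasp; the last joint's range is limited). The gripper opens to 94 mm and grips with 3 to 60 N. Pads are 16 mm wide; open, the fingers measure 119 mm over their backs; the gripper's body (75 mm by 177 mm) begins 78 mm behind the grasp point.
Start: joints at [-1.234, 0.087, 1.371, -0, 1.684, -0.103], TCP at [0.234, -0.498, 0.206] pointing down, gripper open.
Joint ranges: [-3.1, 3.1], [-0.76, 2.03], [0.27, 2.55], [-1.08, 4.22], [0.17, 2.65], [-2.57, 2.57]. Speed limits (rad/s): [2.79, 2.79, 3.14, 3.14, 3.14, 3.14].

## Interface

Orientations are given as [roll, pitch, yaw] about the fixed x, y, z axes, in that order (R = Rz(yaw) Ry(pitch) Rx(roll)).
In Python, from bench import robot gives the robot as it stands.
- The arm moves only by the tool carry_out, never from a script. Its argument "steps" is a list of rows, each a list of 3 entries, a list of its own where there are three numbers: the shift along the tool's x, y, z in m, then the turn about the tool's z in units of 10 degrees (1.0 is 10 degrees), then the closure, from -1 (fully open) to 1 (shut). In form: [[[tx, ty, tz], roll, jaw], ...]. A call has 1 to 10 rows; each row is the pose to reach, as a shift and turn from the pose commanded when the call began, along the tool's axes at that moment; what a row does not reach only later rows make up. A row lasts 1/8 s, in which the tool goes at most 62.5 mm and 10.7 degrees, less where a joint would pass 70% of its speed; a pose out of reach is approached as far as the arm can. A call with a gripper value outside its range is refused whole. The fingers move at their own pace and stop on an object; the grip force is fixed at half the most. Time passes only in rows, so rows that repeat a pose let the fingers close. It gives the time, the measured TCP pose, the force, the opening and the grip force at its end, in the units of the state.
- robot.get_obs(): the state, without advancing time (a new reading comes with each control period).
- robot.snapshot(name): name is "side" or "top"; returns a dict with "image" (384x512x3 uint8, red, green, blue), "z_map" (384x512 float32, m along the optical axis (not along the pixel's ray), 0 where there is no reading), "mtx" (3x3 intrinsics, pixels), "R" (3x3) and "t" (3): a world point X has camera coordinates R X + t. Camera axes: x right, y down, z forward; pixel columns grow to the right and rows downward; lengths in m; the calibration is good to about 2 mm. A picture is of the moment at which its call begins.
- robot.close_job(): hands the job in; it is judged then, once.
The state is a dict: "time": time; "joint_positions": joint angles; "qvel": joint speeds; "joint_torque": joint torques, N m; "tool_pos": TCP position; "ee_rot": TCP orientation; "wrist_force": force on the tool from outside, world axes, zero at the start; "wrist_torque": the same for the moment, N m; "width": finger opening in m; "finger_force": force on a finger pad.
Only numpy, scipy, OpenCV 4.12 (cv2) and the standard library are available. Lean on these libraries where they do the work, as an engineer would, in place of code of your own. Each camera call takes 0.05 s, during which the arm holds its last target. There are 200 camera calls.

## Task

On the unfinished alarm unit, nudge the loose round sounder across the plate and over the rim until it drops into the empty round seat and lies flat, fully home; only slide it, never pick it up. Then push the steel swing keeper all the way round so that it reaches over the seated sounder, as on the finished unit beside it. Leave everything else where it stands, and finish clear of everything.

Things in the scene. Friction and masses are not known exactly. Their poses are not given: they have to be found in the camera images.
- sounder_center (a point): centre (half-way up) of the loose sounder: a flat black plastic disc with a bright ring on top, 50 mm in diameter, 10 mm thick, about 60 g, lying flat on the plate of the unfinished unit; z is its axis, up
- sounder: the same sounder; origin at the centre of its underside, z up along its axis
- seat (a point): centre of the mouth of the empty round seat (54 mm wide, 8 mm deep, blind, with a 1 mm chamfer), level with the plate's top face, 16 mm above the bench. The plate is grey, fixed, 180 x 120 x 16 mm; axes are the plate's: x along its long side, y along its short side, z up. The seat centre is 45 mm to the -x side of the plate's centre and midway across; the sounder starts on the +x half. A seated sounder stands 2 mm above the plate, its centre 3 mm below this point
- keeper_pivot (a point): pivot axis of the swing keeper on the plate's top face, 44 mm from the seat centre along the plate's +y; axes as the plate's. The keeper is a flat steel bar 12 mm wide reaching 34 mm from the pivot, its underside 4 mm and its top 10 mm above the plate, with an upright steel post 10 mm thick, 26 mm from the pivot, whose top is 24 mm above the plate
- keeper_post (a point): centre of the top of the keeper's post, which can be pushed sideways with a fingertip
- keeper (a joint): angle of the keeper about its upright pivot, 0 to 1.571 rad: at 0 the bar points along the plate's -x (open), it turns counter-clockwise seen from above, at 1.571 it points along the plate's -y, over the edge of the seat (closed, at its stop). Light friction, no spring: it stays where it is left (about 1 N at the post moves it)
- finished_unit: the finished unit: the same fixed plate with a sounder already in its seat and its keeper closed; origin under the plate's centre, axes as for the other plate; nothing to do there
- knob_cap: small black knob cap, 18 mm wide, 15 mm high, standing on the unfinished unit's plate near the corner at -x, -y; leave alone
- standoff: steel cylinder 14 mm wide, 20 mm high, standing on the bench between the two units; leave alone
- driver_a: screwdriver about 170 mm long lying beyond the units; leave alone
- driver_b: screwdriver about 150 mm long lying on the right; leave alone
- tape_roll: roll of white tape, 68 mm wide, 19 mm high, lying flat beyond the units; leave alone
- cleaner: small bottle, 44 mm wide, 110 mm high, standing to the right; origin at its foot; leave alone
- multimeter: hand-held meter 190 x 90 mm, 48 mm high with its dial, lying to the left; leave alone
Mind the look-alikes: they are no part of the job. What is shaped like the part that bears seat but green or red is not meant.

How it is judged:
By the outcome, as a careful person would: the job done as asked, in the order asked, and still so for the second after the job is handed in, with the robot touching nothing.
It also fails if it takes over 51 s, if anything falls off the work surface, if the arm or the gripper's body presses on something with over 40 N, if the wrist force passes 120 N, or if a joint passes its speed limit or range.

## Working session

There is one attempt and no reset: what is moved stays moved. The work goes in short steps, Python scripts to look and compute and a tool call to move; the robot and the scene stay as the last step left them, time stands still between calls to the robot, and variables do not carry over. Pictures are saved under pics/ and viewed, at most 10 in all, crops included, and the job is handed in when it is done.

Besides the shell and the picture viewer there is one more tool, called after "Emit:" in YAML: its name, and indented under it one key for each argument. carry_out: Moves the arm, as the interface text tells. Its arguments: {"type":"object","properties":{"steps":{"type":"array","items":{"type":"array"}}},"required":["steps"]}

```bash
mkdir -p pics
cat > h.py <<'E'
import numpy as np, cv2
from bench import robot
def snap(n):
    s=robot.snapshot(n); return s
def pts(s):
    K=s["mtx"];z=s["z_map"];v,u=np.mgrid[:z.shape[0],:z.shape[1]]
    c=np.stack([(u-K[0,2])/K[0,0]*z,(v-K[1,2])/K[1,1]*z,z],-1)
    return (c-s["t"])@s["R"]
def save(img,f,k=1):
    cv2.imwrite("pics/"+f,cv2.resize(img[...,::-1],None,fx=k,fy=k,interpolation=cv2.INTER_CUBIC))
E
python3 - <<'E'
from h import *
a=snap("top");b=snap("side")
save(a["image"],"top0.png",1.5);save(b["image"],"side0.png",1.5)
o=robot.get_obs();print(o["time"],o["tool_pos"],o["ee_rot"],o["width"])
for s in(a,b):print(s["R"],s["t"],s["mtx"][0])
E
```

```text
0.1 [ 0.2339851  -0.49720832  0.20444071] [-3.13963455e+00 -1.63430139e-04  4.39794115e-01] 0.09420597008631051
[[ 0.00695458 -0.99993951  0.00852106]
 [-0.99606592 -0.00767994 -0.08828198]
 [ 0.08834208 -0.00787358 -0.99605908]] [8.68271268e-04 5.17020615e-01 1.13578390e+00] [420.08008295   0.         251.14307388]
[[ 0.98988088 -0.14143989  0.0114278 ]
 [-0.09933207 -0.74818818 -0.65600883]
 [ 0.10133596  0.64823545 -0.75466669]] [-0.5406345   0.08964402  1.36302758] [439.50814001   0.         257.00248924]
```

View pics/top0.png

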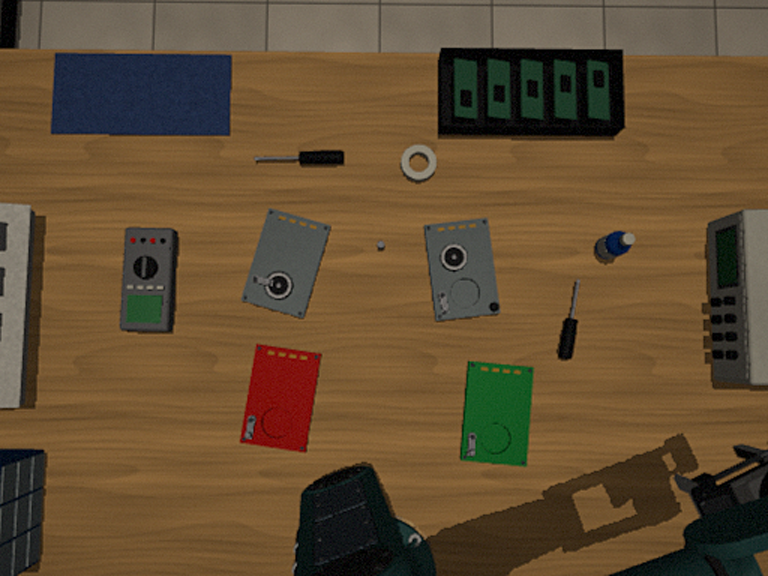

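View pics/side0.png

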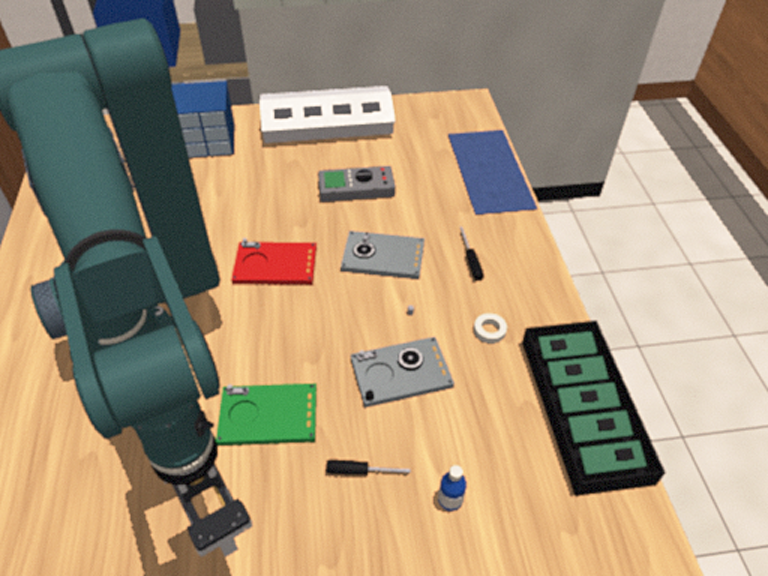

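Top view (1.5x pixels): candidates for the unit are the grey plate with an empty seat at (464,294), the finished grey unit at (285,262) with its seat filled, and the red (280,398) and green (497,413) look-alikes. I choose the grey one on the right: loose sounder (454,257), knob cap (493,307), keeper (443,302). Next I measure it and check a close crop.

```bash
cat >> h.py <<'E'
def ray(s,u,v,z):
    K=s["mtx"];d=s["R"].T@np.array([(u-K[0,2])/K[0,0],(v-K[1,2])/K[1,1],1]);c=-s["R"].T@s["t"]
    return c+d*(z-c[2])/d[2]
def proj(s,X):
    p=s["R"]@np.array(X)+s["t"];q=s["mtx"]@p;return q[:2]/q[2]
def rect(s,X0,half=0.13,f=4000,z=0.016):
    """rectified view of plane z around X0: rows -x, cols -y; f px per m"""
    n=int(2*half*f);dst=np.float32([[0,0],[n,0],[n,n],[0,n]])
    W=[(X0[0]+half,X0[1]+half),(X0[0]+half,X0[1]-half),(X0[0]-half,X0[1]-half),(X0[0]-half,X0[1]+half)]
    src=np.float32([proj(s,(x,y,z)) for x,y in W])
    return cv2.warpPerspective(s["image"],cv2.getPerspectiveTransform(src,dst),(n,n),flags=cv2.INTER_CUBIC)
E
python3 - <<'E'
from h import *
a=snap("top");b=snap("side")
im=[]
for s,u0 in((a,(307,180)),(b,(268,248))):
    P=pts(s);hsv=cv2.cvtColor(s["image"],cv2.COLOR_RGB2HSV)
    c=ray(s,*u0,.016)
    m=((P[...,2]>.009)&(P[...,2]<.024)&(np.hypot(P[...,0]-c[0],P[...,1]-c[1])<.125)).astype(np.uint8)
    m=m*(s["z_map"]>0)
    k,l,st,_=cv2.connectedComponentsWithStats(m.astype(np.uint8));i=1+np.argmax(st[1:,4])
    # plate outline on z=.016 by colour (low saturation)
    v,u=np.nonzero(l==i);Q=np.array([ray(s,x,y,.016)[:2] for x,y in zip(u,v)],np.float32)
    print("depth rect",cv2.minAreaRect(Q*1000), np.median(P[...,2][l==i]))
    m2=((hsv[...,1]<70)&(np.hypot(*(np.moveaxis(P[...,:2],-1,0)-c[:2,None,None]))<.13)).astype(np.uint8)
    k,l,st,_=cv2.connectedComponentsWithStats(m2);i=1+np.argmax(st[1:,4]);v,u=np.nonzero(l==i)
    Q=np.array([ray(s,x,y,.016)[:2] for x,y in zip(u,v)],np.float32)
    print("col rect",cv2.minAreaRect(Q*1000),c)
    print("tool px",proj(s,robot.get_obs()["tool_pos"]))
X0=ray(a,307,180,.016);r=[rect(s,X0,.12,1600) for s in(a,b)];print(X0)
save(np.hstack(r),"rect0.png",1.04)
E
```

```text
depth rect ((552.933837890625, -152.98959350585938), (179.90771484375, 120.66175079345703), 7.127211093902588) 0.014940794380697973
col rect ((553.0454711914062, -151.72308349609375), (180.0933074951172, 121.13687896728516), 7.10225772857666) [ 0.55003878 -0.15070114  0.016     ]
tool px [471.43930159 309.60214171]
depth rect ((556.0335693359375, -156.69744873046875), (181.10752868652344, 125.73721313476562), 7.019877910614014) 0.01628913414228422
col rect ((554.6563720703125, -156.03079223632812), (182.52647399902344, 128.2138671875), 6.334197044372559) [ 0.5557524  -0.16196946  0.016     ]
tool px [142.86773906 345.97728208]
[ 0.55003878 -0.15070114  0.016     ]
```

View pics/rect0.png

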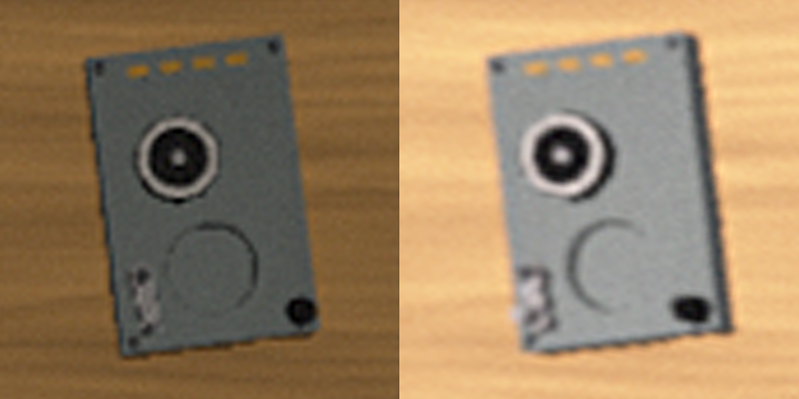

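The rectified crop (top | side) confirms the choice: grey plate, sounder at (178,159), empty seat ring at (211,268), keeper open at (145,300), knob cap (300,311). Plate centre is about (553,-152) mm with yaw 7.1° and size 180x120, which matches the description. One refinement of the sounder centre, then I move.

Run:
```python
from h import *
X0=np.array([.550,-.1507])
for n in("top","side"):
    s=snap(n)
    for z,dp,(cx,cy),rr,nm in((.026,1,(.575,-.138),(40,120),"sounder"),(.016,1,(.509,-.158),(95,120),"seat")):
        r=rect(s,(cx,cy),.045,4000,z);g=cv2.GaussianBlur(cv2.cvtColor(r,cv2.COLOR_RGB2GRAY),(0,0),4)
        if nm=="sounder":
            _,m=cv2.threshold(g,0,255,cv2.THRESH_OTSU)
            m=((g>g.max()*.6)).astype(np.uint8)
            v,u=np.nonzero(m[60:300,60:300]);e=cv2.minEnclosingCircle(np.float32(np.c_[u+60,v+60]));
            print(n,nm,"ring",cx+.045-e[0][1]/4000,cy+.045-e[0][0]/4000,e[1]/4)
        c=cv2.HoughCircles(g,cv2.HOUGH_GRADIENT,1,400,param1=40,param2=8,minRadius=rr[0],maxRadius=rr[1])
        if c is not None:
            u,v,R=c[0,0];print(n,nm,cx+.045-v/4000,cy+.045-u/4000,R/4)
    P=pts(s)
    for nm,c,rad,zz in(("post",(.477,-.1175),.03,(.028,.05)),("sounder",(.575,-.138),.035,(.0225,.035))):
        m=(np.hypot(P[...,0]-c[0],P[...,1]-c[1])<rad)&(P[...,2]>zz[0])&(P[...,2]<zz[1])
        print(n,nm,m.sum(),P[m].mean(0) if m.any() else 0)
```

```text
top sounder ring 0.5672159576416016 -0.14006528472900392 32.549251556396484
top sounder 0.573875 -0.136625 23.125
top post 18 [ 0.48197698 -0.11949451  0.03506445]
top sounder 229 [ 0.57315022 -0.13675729  0.02572101]
side sounder ring 0.575125 -0.13787500000000003 42.249656677246094
side sounder 0.575875 -0.134375 17.125
side seat 0.526875 -0.148625 24.225
side post 21 [ 0.48175588 -0.12292438  0.03514924]
side sounder 178 [ 0.57589951 -0.13951328  0.02661587]
```

Sounder at (574,-138) mm and seat at (508.5,-158) mm; both are consistent with the plate frame. I go behind the sounder with a half-closed two-finger fork, staying high.

Emit:
carry_out:
  steps:
    - [[0.05,-0.017,0],0.2,0.49]
    - [[0.1,-0.035,0],0.4,0.49]
    - [[0.16,-0.055,0],0.81,0.49]
    - [[0.22,-0.076,0],0.81,0.49]
    - [[0.28,-0.097,0],0.81,0.49]
    - [[0.34,-0.117,0],0.81,0.49]
    - [[0.4,-0.138,0],0.81,0.49]
    - [[0.46,-0.159,0],0.81,0.49]
    - [[0.506,-0.175,0.02],0.81,0.49]
    - [[0.506,-0.175,0.06],0.81,0.49]

```text
time: 1.55
tool_pos: [0.621, -0.1207, 0.1463]
ee_rot: [3.14, -0.005, 0.304]
wrist_force: [0.2, -0.7, -0.4]
width: 0.0238
finger_force: 0.0
```

Emit:
carry_out:
  steps:
    - [[0,0,0.05],0,0.49]
    - [[0,0,0.09],0,0.49]
    - [[0,0,0.115],0,0.49]
    - [[0,0,0.12],0,0.49]
    - [[0,0,0.12],0,0.49]

```text
time: 2.17
tool_pos: [0.6179, -0.124, 0.026]
ee_rot: [3.141, -0.001, 0.298]
wrist_force: [0.1, 0.7, 0.5]
width: 0.0237
finger_force: 0.0
```

Run:
```python
from h import *
a=snap("top");b=snap("side")
o=robot.get_obs();print(o["tool_pos"],o["ee_rot"],o["wrist_force"])
for s in(a,b):
  for X in([.5743,-.1377,.026],o["tool_pos"]):print(proj(s,X))
u,v=proj(b,[.55,-.15,.016]).astype(int)
save(b["image"][v-60:v+50,u-70:u+70],"side1.png",5)
```

```text
[ 0.61880172 -0.1243019   0.02745536] [ 3.13967843e+00 -2.81948230e-03  2.98393174e-01] [-0.22238344  0.04253086  0.58638595]
[302.77160593 170.82999293]
[297.9477197  154.79194584]
[272.95311691 238.72910446]
[286.80233763 233.25619664]
```

View pics/side1.png

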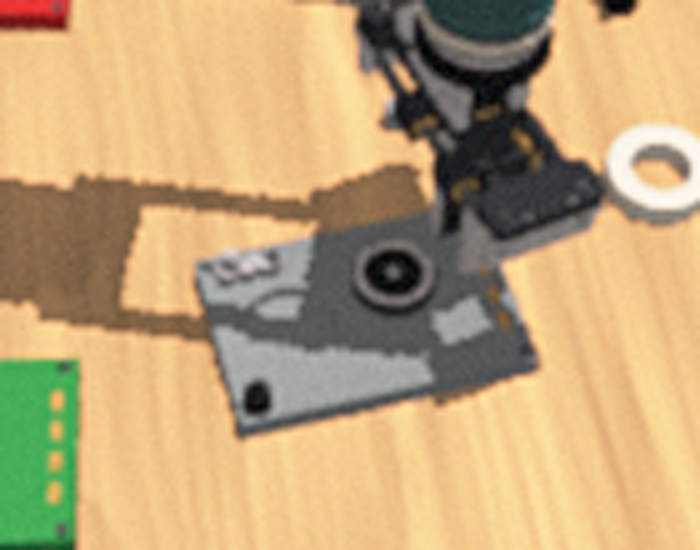

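The side view shows the fork standing on the far side of the sounder at about (470,240), with the sounder at (395,272) free in front of it. Now I lower it and push halfway.

Emit:
carry_out:
  steps:
    - [[0,0,0.006],0,0.49]
    - [[-0.005,0,0.006],0,0.49]
    - [[-0.01,0,0.006],0,0.49]
    - [[-0.015,0,0.006],0,0.49]
    - [[-0.02,0,0.006],0,0.49]
    - [[-0.025,0,0.006],0,0.49]
    - [[-0.03,0,0.006],0,0.49]
    - [[-0.035,0,0.006],0,0.49]
    - [[-0.04,0,0.006],0,0.49]
    - [[-0.045,0,0.006],0,0.49]

```text
time: 3.52
tool_pos: [0.5742, -0.1372, 0.0195]
ee_rot: [3.141, -0.0, 0.298]
wrist_force: [0.5, 0.1, -0.1]
width: 0.024
finger_force: 0.3
```

```bash
cat >> h.py <<'E'
def look(f):
    b=snap("side");o=robot.get_obs();print(np.round(o["tool_pos"],4),np.round(o["ee_rot"],3),np.round(o["wrist_force"],1),o["time"])
    K=rect(b,(.53,-.15),.08,4000,.026);save(K,f,.9)
    return b
E
python3 - <<'E'
from h import *
look("side2.png")
E
```

```text
[ 0.5736 -0.1374  0.0195] [-3.142e+00  1.000e-03  2.980e-01] [-0.5  0.2  0.6] 3.575
```

View pics/side2.png

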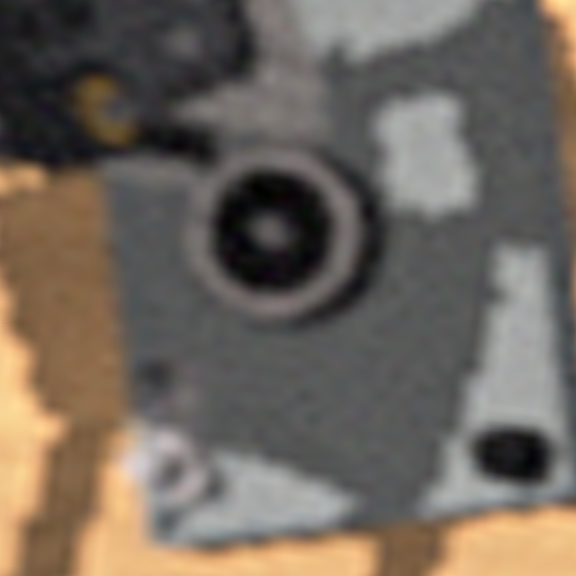

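The sounder centre is at (272,231), which is (545.8,-145.6) mm. It is cradled in the fork as predicted and in line with the seat. I push on, 1 mm more to -y.

Emit:
carry_out:
  steps:
    - [[-0.004,0.0001,0],0,0.49]
    - [[-0.008,0.0002,0],0,0.49]
    - [[-0.012,0.0003,0],0,0.49]
    - [[-0.016,0.0005,0],0,0.49]
    - [[-0.02,0.0006,0],0,0.49]
    - [[-0.024,0.0007,0],0,0.49]
    - [[-0.028,0.0008,0],0,0.49]
    - [[-0.032,0.0009,0],0,0.49]
    - [[-0.035,0.001,0],0,0.49]
    - [[-0.035,0.001,0],0,0.49]

```text
time: 4.82
tool_pos: [0.5409, -0.1484, 0.0193]
ee_rot: [-3.141, 0.001, 0.298]
wrist_force: [-0.2, -0.4, 1.0]
width: 0.024
finger_force: 0.0
```

Run:
```python
from h import *
b=look("side3.png");P=pts(b)
for s in(b,snap("top")):
  P=pts(s);m=(np.hypot(P[...,0]-.511,P[...,1]+.158)<.018)&(s["z_map"]>0)
  A=np.c_[P[m][:,:2]-[.51,-.158],np.ones(m.sum())];print(m.sum(),np.linalg.lstsq(A,P[m][:,2],rcond=None)[0],P[m][:,2].min(),P[m][:,2].max())
```

```text
[ 0.5411 -0.1484  0.0194] [-3.142  0.     0.298] [0.4 0.4 0.9] 4.875
385 [ 4.59719066 -1.74490084  0.17439486] 0.014793114614784575 0.40953227178712404
476 [5.28279023 1.29730773 0.32420126] 0.013048615038047748 0.4103494680802188
```

View pics/side3.png

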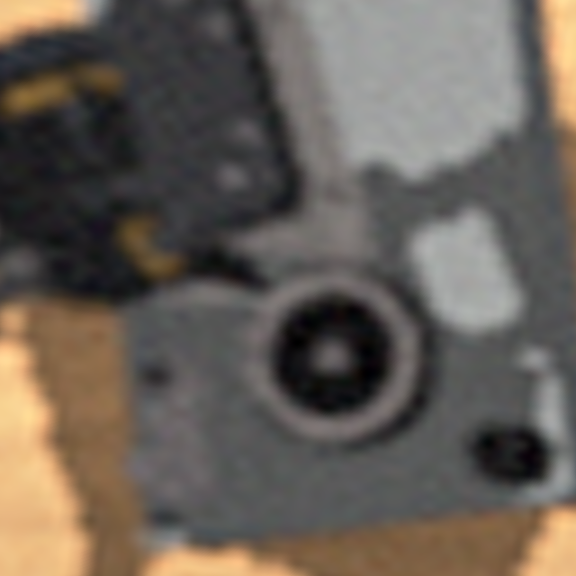

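```bash
cat >> h.py <<'E'
def plane(s,c=(.511,-.158),r=.018):
  P=pts(s);m=(np.hypot(P[...,0]-c[0],P[...,1]-c[1])<r)&(s["z_map"]>0)&(P[...,2]<.04)&(P[...,2]>0)
  A=np.c_[P[m][:,:2]-c,np.ones(m.sum())];return m.sum(),np.round(np.linalg.lstsq(A,P[m][:,2],rcond=None)[0],4),P[m][:,2].std()
E
python3 - <<'E'
from h import *
for n in("side","top"):
  s=snap(n);print(n,plane(s),"plate ref",plane(s,(.56,-.18),.012),plane(s,(.49,-.185),.012))
E
```

```text
side (np.int64(93), array([-0.0141, -0.0291,  0.0189]), np.float64(0.0019786058840932774)) plate ref (np.int64(40), array([0.0952, 0.0133, 0.0161]), np.float64(0.0017999257462053592)) (np.int64(48), array([ 0.065 , -0.0465,  0.0165]), np.float64(0.002554236179066259))
top (np.int64(75), array([-0.0456, -0.0246,  0.0168]), np.float64(0.0021198886572746612)) plate ref (np.int64(0), array([0., 0., 0.]), np.float64(nan)) (np.int64(59), array([-0.1242, -0.0709,  0.0142]), np.float64(0.0034544731755335885))
  ret = _var(a, axis=axis, dtype=dtype, out=out, ddof=ddof,
  arrmean = um.true_divide(arrmean, div, out=arrmean,
  ret = ret.dtype.type(ret / rcount)
```

The disc top now reads about 2.5 mm above the plate with almost no slope, so it looks seated. I lift the fork straight up, shut the fingers, and go above the start point beside the keeper post.

Emit:
carry_out:
  steps:
    - [[0,0,-0.02],0,0.49]
    - [[0,0,-0.05],0,0.49]
    - [[0,0,-0.08],0,0.49]
    - [[-0.016,-0.024,-0.08],0.5,1]
    - [[-0.032,-0.049,-0.08],1.0,1]
    - [[-0.0475,-0.0736,-0.08],1.0,1]
    - [[-0.0475,-0.0736,-0.08],1.0,1]
    - [[-0.0475,-0.0736,-0.08],1.0,1]

```text
time: 6.02
tool_pos: [0.475, -0.0924, 0.0998]
ee_rot: [3.141, -0.001, 0.124]
wrist_force: [-0.2, -0.5, -0.1]
width: 0.0008
finger_force: 0.0
```

Run:
```python
from h import *
b=snap("side");o=robot.get_obs();print(np.round(o["tool_pos"],4),np.round(o["ee_rot"],3),np.round(o["wrist_force"],1),o["time"],o["width"])
print(plane(b),plane(b,(.56,-.18),.012),plane(b,(.60,-.14),.015))
save(rect(b,(.51,-.14),.075,4000,.018),"side4.png",.9)
```

```text
[ 0.4751 -0.0926  0.0997] [ 3.141e+00 -1.000e-03  1.240e-01] [-0.1 -0.4  0.7] 6.075 0.00046468234347186104
(np.int64(95), array([0.0123, 0.0424, 0.0192]), np.float64(0.002236349528976265)) (np.int64(42), array([ 0.0045, -0.0592,  0.0166]), np.float64(0.002417390421179005)) (np.int64(64), array([ 0.0112, -0.0169,  0.0162]), np.float64(0.0016419650359248605))
```

View pics/side4.png

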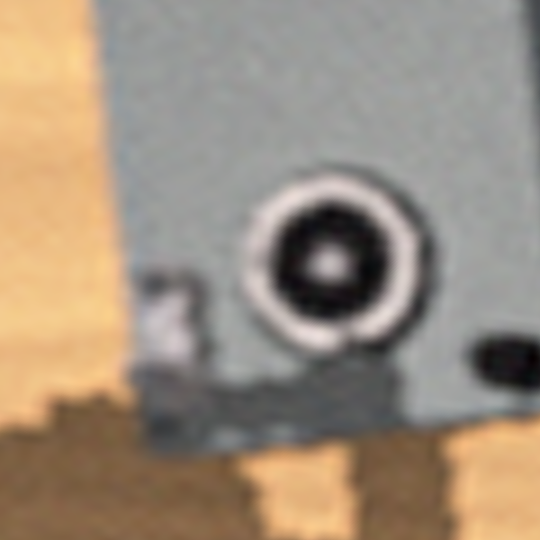

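The sounder sits at (330,263), about (512,-157) mm, with its top about 2.5 mm above the plate and level within noise, so it is in the seat. Next I lower beside the post and swing the keeper.

Emit:
carry_out:
  steps:
    - [[0,0,0.04],0,1]
    - [[0,0,0.064],0,1]
    - [[0,0,0.069],0,1]
    - [[0,0.004,0.069],0,1]
    - [[0,0.008,0.069],0,1]
    - [[-0.002,0.012,0.069],0,1]
    - [[-0.004,0.017,0.069],0,1]
    - [[-0.004,0.022,0.069],0,1]
    - [[-0.004,0.027,0.069],0,1]
    - [[-0.004,0.031,0.069],0,1]

```text
time: 7.32
tool_pos: [0.4732, -0.1237, 0.0301]
ee_rot: [3.141, 0.002, 0.124]
wrist_force: [-1.5, -0.1, -0.7]
width: 0.0002
finger_force: 0.4
```

Emit:
carry_out:
  steps:
    - [[0.002,0.004,0],0,1]
    - [[0.004,0.008,0],0,1]
    - [[0.007,0.012,0],0,1]
    - [[0.01,0.015,0],0,1]
    - [[0.013,0.0175,0],0,1]
    - [[0.016,0.0195,0],0,1]
    - [[0.018,0.0205,0],0,1]
    - [[0.018,0.0205,0],0,1]

```text
time: 8.32
tool_pos: [0.4942, -0.1414, 0.0304]
ee_rot: [-3.142, 0.001, 0.124]
wrist_force: [-2.5, 0.8, 0.6]
width: 0.0007
finger_force: 1.2
```

Run:
```python
from h import *
b=snap("side");o=robot.get_obs();print(np.round(o["tool_pos"],4),np.round(o["wrist_force"],1),o["time"])
save(rect(b,(.51,-.14),.075,4000,.026),"side5.png",.9)
```

```text
[ 0.4942 -0.1414  0.0304] [-2.5  0.   0.8] 8.375
```

View pics/side5.png

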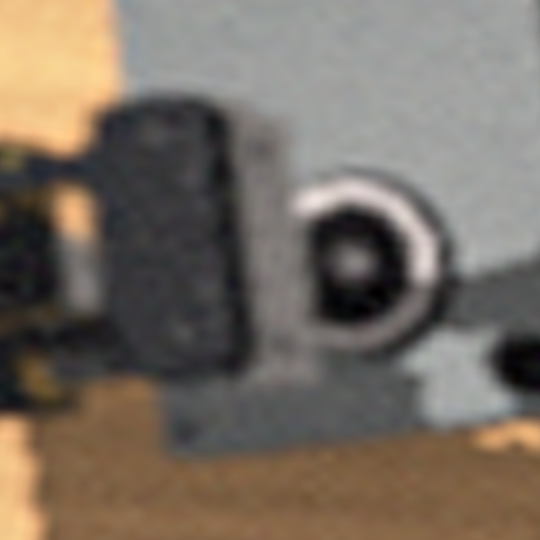

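The gripper hides the keeper here, with contact force about 2.5 N. I push on along plate +x in small steps until the stop shows in the force.

Emit:
carry_out:
  steps:
    - [[0.001,0,0],0,1]
    - [[0.002,0,0],0,1]
    - [[0.002,0,0],0,1]

```text
time: 8.75
tool_pos: [0.4945, -0.1414, 0.0303]
ee_rot: [-3.142, 0.005, 0.124]
wrist_force: [-7.6, -0.1, 3.6]
width: 0.0005
finger_force: 3.5
```

Force climbs without motion, which means the stop. I back off along -x, lift and move well away.

Emit:
carry_out:
  steps:
    - [[-0.004,0,0],0,1]
    - [[-0.01,0,0],0,1]
    - [[-0.012,0,-0.03],0,1]
    - [[-0.012,0,-0.08],0,1]
    - [[-0.03,0,-0.13],0,1]
    - [[-0.08,0,-0.16],0,1]
    - [[-0.12,0,-0.17],0,1]
    - [[-0.12,0,-0.17],0,1]

```text
time: 9.75
tool_pos: [0.3771, -0.1567, 0.2026]
ee_rot: [3.138, -0.005, 0.122]
wrist_force: [0.2, 0.3, 1.4]
width: 0.0008
finger_force: 0.0
```

Run:
```python
from h import *
ss=[snap("side") for _ in range(6)]
b=ss[0];z=np.mean([s["z_map"] for s in ss],0);b["z_map"]=z
print(plane(b,(.514,-.162),.013),plane(b,(.56,-.18),.012),plane(b,(.60,-.14),.015))
P=pts(b);m=(np.hypot(P[...,0]-.508,P[...,1]+.141)<.035)&(P[...,2]>.03)&(P[...,2]<.05);print("post",m.sum(),P[m].mean(0))
im=np.mean([s["image"] for s in ss],0).astype(np.uint8)
b["image"]=im;l=rect(b,(.51,-.14),.07,2800,.026)
u,v=proj(b,[.53,-.05,.016]).astype(int);r=cv2.resize(im[v-52:v+53,u-52:u+53],(l.shape[1],l.shape[0]),interpolation=cv2.INTER_CUBIC)
save(np.hstack([l,r]),"side6.png",1)
print(proj(b,[.51,-.158,.018]),robot.get_obs()["tool_pos"],robot.get_obs()["time"])
```

```text
(np.int64(52), array([0.0079, 0.0469, 0.0193]), np.float64(0.00151473101668088)) (np.int64(44), array([-0.0101,  0.0149,  0.0163]), np.float64(0.0007355668559502471)) (np.int64(65), array([-0.0041, -0.0197,  0.0164]), np.float64(0.0010286655429327912))
post 13 [ 0.50962288 -0.14383506  0.03690748]
[252.52110895 248.22365816] [ 0.37796412 -0.15569127  0.19953835] 10.05
```

View pics/side6.png

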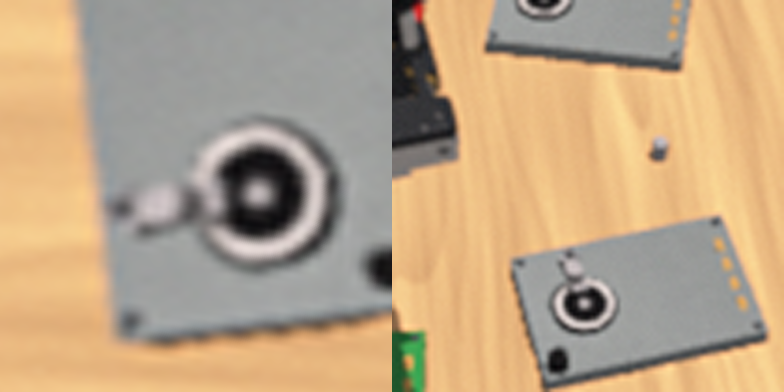

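Left crop: the keeper bar runs from its pivot at (115,205) to (210,195), over the sounder's edge and along plate -y, as on the finished unit. Last, I compare the sounder's height with the finished unit's.

Run:
```python
from h import *
for n in("top","side"):
  ss=[snap(n) for _ in range(8)];s=ss[0];s["z_map"]=np.mean([q["z_map"] for q in ss],0)
  if n=="top":f=ray(s,279/1.5,286/1.5,.018)
  P=pts(s)
  for nm,c,yaw in(("mine",(.511,-.158),.124),("finished",f[:2],-.3)):
    y=np.array([-np.sin(yaw),np.cos(yaw)]);d=P[...,:2]-np.array(c);r=np.hypot(d[...,0],d[...,1]);t=d@y
    ok=(P[...,2]>0)&(P[...,2]<.05)
    h=lambda m:np.round(np.median(P[...,2][m&ok]),4)
    x=d@np.array([y[1],-y[0]])
    print(n,nm,"disc",h((r<.02)&(t<.006)),"+x",h((r<.022)&(t<.006)&(x>.008)),"-x",h((r<.022)&(t<.006)&(x<-.008)),"-y",h((r<.022)&(t<-.008)),"plate",h((r>.033)&(r<.045)&(x>.02)&(abs(t)<.03)))
```

```text
top mine disc 0.0174 +x 0.0172 -x 0.0175 -y 0.0174 plate 0.0149
top finished disc 0.0175 +x 0.0174 -x 0.017 -y 0.0173 plate 0.015
side mine disc 0.019 +x 0.0193 -x 0.019 -y 0.019 plate 0.0165
side finished disc 0.0189 +x 0.0189 -x 0.0185 -y 0.0186 plate 0.0167
```

The heights match the finished unit to within 0.5 mm in both cameras, so the sounder is flat and home. The arm is clear, so I hand in.

```bash
python3 -c "
from bench import robot
print(robot.close_job())"
```

```text
the job is handed in; nothing more can be done
None
```

The sounder was slid into its seat and lies flat, its height matching the finished unit's to within 0.5 mm; the keeper was then pushed round to its stop over it, and the job was handed in at about 11 s with the arm clear of everything.

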